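Close the cover and send the tray through the sealer

TASK

On the slide-through tray sealer, first fold the green cover down flat over the tray while the carriage is still on the loading side: an open cover must not go under the fixed head. Then slide the carriage through under the head until it is fully home against the red stop; your hand will not fit under the head, so let go of the orange handle on the way and take the blue one when it comes out on the other side. Leave the cover closed, and do not disturb the sauce bottle, the jar or the cup.

Things in the scene. Friction and masses are not known exactly. Their poses are not given: they have to be found in the camera images.
- sealer: Slide-through tray sealer, fixed to the counter: white bed 220 (x) x 700 (y) x 25 mm high, two dark rails along its y, a dark stop at its loading end. Origin on the counter (z = 0) under the middle of the head; +y points to the loading side, -y to the outlet, x across the bed (away from the robot). Its yaw varies by up to about 0.1 rad.
- head (a point): Centre of the underside of the fixed aluminium head, a bridge over the bed: 216 mm in sealer x, 100 mm in sealer y, underside 150 mm and top 210 mm above the counter, on two pillars 22 mm thick at x = -97 and +97 mm, also 100 mm long in y. The carriage passes between the pillars.
- stop (a point): Middle of the inner face of the red stop block at the outlet end of the bed, where the carriage's leading edge ends up; sealer y = -310 mm, block 130 mm in x, top 70 mm above the counter.
- carriage (a joint): Travel of the steel carriage (plate 150 x 300 mm, top 65 mm above the counter) in m: 0 at the loading end (plate centre at sealer y = +190 mm), growing towards the sealer's -y, 0.35 fully home against the red stop (plate centre at y = -160 mm). It starts between 0 and 0.04, slides with about 4 N of friction and stays where it is left. Nothing latches.
- cover (a joint): Angle of the green cover in rad: 0 flat over the tray, 1.57 upright; it starts between 1.5 and 1.9. Stiff hinge, stays where it is left; about 3 to 4 N at its free edge folds it. The cover rides on the carriage.
- handle_orange (a point): Grip point in the orange handle, on the trailing (+y, loading side) end of the carriage, on its centre line, 130 mm from the plate's centre: an upright block 24 mm (sealer x) x 30 mm (sealer y), from 65 to 125 mm above the counter; this point is at 108 mm. Axes parallel to the sealer's. At the end of the travel it is hidden under the head.
- handle_blue (a point): Grip point in the blue handle, of the same shape and height, on the leading (-y) end of the carriage, 130 mm from the plate's centre. At the start it is under or right beside the head and cannot be grasped. Axes parallel to the sealer's.
- cover_hinge (a point): Middle of the cover's hinge line, which runs along the sealer's y at the far (+x) side of the tray, 70 mm from the carriage's centre line and 90 mm above the counter. The cover is a stiff plate 135 mm deep, 170 mm wide (sealer y), 8 mm thick; closed, it lies from 90 to 98 mm above the counter and reaches from this line towards the robot.
- cover_edge (a point): Middle of the cover's free edge, marked by a yellow strip, 140 mm from the hinge line. Turns with the cover.
- sauce: Yellow sauce bottle with red cap, diameter 56, height 130 mm, standing loose; origin at the centre of its underside. Leave alone.
- jar: Amber jar with steel lid, diameter 68, height 90 mm, standing loose; origin at the centre of its underside. Leave alone.
- cup: Open steel cup, rim diameter 80, height 85 mm, standing loose; origin at the centre of its underside. Leave alone.

How it is judged:
On the way:
1. The cover is folded flat on the tray while the carriage is still on the loading side (value of joint cover below 0.07 rad and value of joint carriage below 0.08 m), for 0.2 s.
At the end, for the whole second after the job is handed in: The carriage rests within 7 mm of the end of its travel at the red stop, the cover lies flat (within 0.07 rad), and the bottle, jar and cup stand upright within 30 mm of where they began (value of joint carriage above 0.343 m and value of joint cover below 0.07 rad and velocity of joint carriage between -0.005 and 0.005 m/s and distance of each of sauce, jar, cup from where it was at the start of the episode below 0.03 m and angle between each of sauce, jar, cup's own z axis and vertical below 0.2 rad); the robot touches nothing.
It fails at once if The carriage goes under the head (travel over 80 mm) with its cover open by more than 0.2 rad (value of joint carriage above 0.08 m and value of joint cover above 0.2 rad).
It fails at once if The bottle, jar or cup is moved by more than 30 mm (distance of any of sauce, jar, cup from where it was at the start of the episode above 0.03 m).
It also fails if it takes over 72 s, if anything falls off the work surface, if the arm or the gripper's body presses on something with over 40 N, if the wrist force passes 120 N, or if a joint passes its speed limit or range.

ROBOT

A 7-joint arm with a two-finger parallel gripper is mounted at the origin on the work surface. World frame = base frame: x ahead of the robot, y to its left, z up, the work surface at z = 0. Lengths are in m, angles in rad, forces in N, time in s.
With the tool pointing down it reaches from about 0.4 to 0.85 m from the base axis. Payload 10.4 kg.
Tool frame: the origin (TCP) lies at the very end of the fingers, on their centre line; the grasp point (between the pads) lies 19 mm behind it; z points along the fingers, y is the line along which they close (so a half turn about z gives the same grasp; the last joint's range is limited). The gripper opens to 87 mm and grips with 3 to 60 N. Pads are 19 mm wide; open, the fingers measure 117 mm over their backs; the gripper's body (75 mm by 190 mm) begins 51 mm behind the grasp point.
Start: joints at [1.209, 0.332, -0.065, 1.46, 0.022, 1.35, -0.088], TCP at [0.208, -0.589, 0.223] pointing down, gripper open.
Joint ranges: [-2.6, 2.6], [-0.5, 2.12], [-1.47, 1.34], [0.16, 2.42], [-1.27, 4.41], [0.06, 2.06], [-2.6, 2.6]. Speed limits (rad/s): [2.22, 2.22, 2.79, 2.79, 3.14, 3.14, 3.14].

INTERFACE

Orientations are given as a unit quaternion [x, y, z, w].
In Python, from bench import status, camera, order gives the robot as it stands.
- The arm moves only by the tool jog_arm, never from a script. Its argument "plan" is a list of rows, each a list of 7 numbers: the turn, a rotation vector about the tool's x, y, z in rad, then the shift along the tool's x, y, z in mm, then the opening, from -1 (shut) to 1 (fully open). A call has 1 to 12 rows; each row is the pose to reach, as a shift and turn from the pose commanded when the call began, along the tool's axes at that moment; what a row does not reach only later rows make up. A row lasts 1/10 s, in which the tool goes at most 50 mm and 8.59 degrees, less where a joint would pass 70% of its speed; a pose out of reach is approached as far as the arm can. A call with a gripper value outside its range is refused whole. The fingers move at their own pace and stop on an object; "squeeze" is the grip in N (left out, the last holds). Time passes only in rows, so rows that repeat a pose let the fingers close. It gives the time, the measured TCP pose, the force, the opening and the grip force at its end, in the units of the state.
- status.read_state(): the state, without advancing time (a new reading comes with each control period).
- camera(name): name is "side" or "top"; returns a dict with "image" (384x512x3 uint8, red, green, blue), "z_map" (384x512 float32, m along the optical axis (not along the pixel's ray), 0 where there is no reading), "fx", "fy", "cx", "cy" (pixels), "k1" (the pictures are not rectified: a ray, as slopes to the right and down, at radius r is drawn at 1 + k1 r^2 times it, then the intrinsics apply), "world_from_camera" (4x4, takes a point from camera to world coordinates). Camera axes: x right, y down, z forward; pixel columns grow to the right and rows downward; lengths in m; the calibration is good to about 2 mm. A picture is of the moment at which its call begins.
- order.close_job(): hands the job in; it is judged then, once.
The state is a dict: "time": time; "joint_positions": joint angles; "joint_vel": joint speeds; "joint_torque": joint torques, N m; "ee_pos": TCP position; "eef_rot": TCP orientation; "ft_force": force on the tool from outside, world axes, zero at the start; "torque": the same for the moment, N m; "width": finger opening in m; "grip_force": force on a finger pad.
Only numpy, scipy, OpenCV 4.12 (cv2) and the standard library are available. Lean on these libraries where they do the work, as an engineer would, in place of code of your own. Each camera call takes 0.05 s, during which the arm holds its last target. There are 200 camera calls.

## Working session

There is one attempt and no reset: what is moved stays moved. The work goes in short steps, Python scripts to look and compute and a tool call to move; the robot and the scene stay as the last step left them, time stands still between calls to the robot, and variables do not carry over. Pictures are saved under pics/ and viewed, at most 10 in all, crops included, and the job is handed in when it is done.

Besides the shell and the picture viewer there is one more tool, called by a JSON object that holds its "method" and its "body", one argument or row to a line. jog_arm: Moves the arm, as the interface text tells. Its arguments: {"type":"object","properties":{"plan":{"type":"array"},"squeeze":{"type":"number"}},"required":["plan"]}

```bash
mkdir -p pics; cat > h.py <<'E'
import numpy as np, cv2
from bench import status, camera, order
def cloud(c):
    h,w=c['z_map'].shape; u,v=np.meshgrid(np.arange(w),np.arange(h))
    xd=(u-c['cx'])/c['fx']; yd=(v-c['cy'])/c['fy']; x,y=xd.copy(),yd.copy()
    for _ in range(20):
        s=1+c['k1']*(x*x+y*y); x,y=xd/s,yd/s
    z=c['z_map']; P=np.stack([x*z,y*z,z],-1); T=np.array(c['world_from_camera'])
    W=P@T[:3,:3].T+T[:3,3]; W[z==0]=np.nan
    return W
def save(c,n): cv2.imwrite('pics/'+n,c['image'][:,:,::-1])
E
python3 - <<'E'
from h import *
for n in('top','side'):
    c=camera(n); save(c,n+'0.png'); np.savez(n+'0.npz',W=cloud(c),im=c['image']); print(n,np.round(c['world_from_camera'],2).tolist())
s=status.read_state(); print({k:np.round(v,3).tolist() for k,v in s.items()})
E
```

```text
top [[-0.03, -0.98, 0.17, 0.33], [-1.0, 0.02, -0.01, -0.1], [0.01, -0.17, -0.98, 1.17], [0.0, 0.0, 0.0, 1.0]]
side [[-0.97, -0.12, 0.19, 0.27], [-0.23, 0.48, -0.84, 0.98], [0.01, -0.87, -0.5, 0.75], [0.0, 0.0, 0.0, 1.0]]
{'time': 0.1, 'joint_positions': [1.209, 0.333, -0.065, 1.461, 0.022, 1.35, -0.089], 'joint_vel': [-0.001, 0.001, -0.001, -0.002, -0.001, 0.0, -0.002], 'joint_torque': [0.001, -62.455, 0.025, -39.072, -0.061, 0.037, 0.0], 'ee_pos': [0.208, -0.589, 0.222], 'eef_rot': [0.986, 0.169, -0.0, -0.001], 'ft_force': [-0.295, 0.459, -0.719], 'torque': [-0.04, 0.064, -0.015], 'grip_force': 0.0, 'width': 0.087}
```

View pics/top0.png

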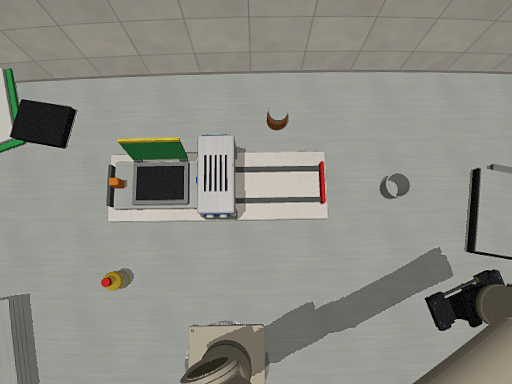

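View pics/side0.png

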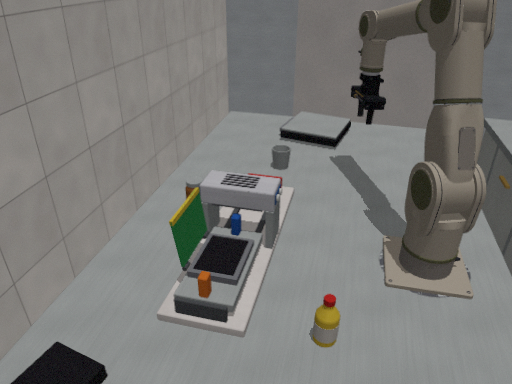

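The top view shows the head at pixel (216,175), the orange handle at (116,183), the red stop at (322,182), and the cover upright with its yellow edge near (152,139). The sauce is at (115,281), the jar at (277,120) and the cup at (395,186). In the side view the orange handle is at (205,284), the yellow edge at (187,207) and the blue handle at (236,223), just at the head.

```bash
cat >> h.py <<'E'
def pose(W,im):
    hsv=cv2.cvtColor(im,cv2.COLOR_RGB2HSV); H,S,V=[hsv[...,i].astype(int) for i in range(3)]
    box=(W[...,0]>.25)&(W[...,0]<.9)&(abs(W[...,1])<.6)
    d={}
    for n,m in dict(orange=(H>5)&(H<16)&(S>200)&(V>130),yellow=(H>22)&(H<33)&(S>180)&(V>120),green=(H>50)&(H<80)&(S>120),red=((H<5)|(H>174))&(S>180)&(V>90),blue=(H>100)&(H<130)&(S>150)&(V>60)).items():
        P=W[m&box]; d[n]=P[np.isfinite(P).all(1)]
    return d
E
python3 - <<'E'
from h import *
np.set_printoptions(precision=4,suppress=True)
for n in('top','side'):
    f=np.load(n+'0.npz'); W,im=f['W'],f['im']
    for k,P in pose(W,im).items():
        if len(P)>5: print(n,k,len(P),np.median(P,0),np.percentile(P,[3,97],axis=0).tolist() and np.round(np.percentile(P,[3,97],axis=0),3).tolist())
    # head top
    m=(abs(W[...,2]-.21)<.006)&(W[...,0]>.3)&(W[...,0]<.8)&(abs(W[...,1])<.4)
    m[:, :0]=0
    P=W[m]; P=P[np.isfinite(P).all(1)]; 
    r=cv2.minAreaRect(P[:,:2].astype(np.float32)*1000); print(n,'head',len(P),r, np.median(P,0))
    m=(abs(W[...,2]-.025)<.006)&(W[...,0]>.3)&(W[...,0]<.8)&(abs(W[...,1])<.6)
    P=W[m]; r=cv2.minAreaRect(P[:,:2].astype(np.float32)*1000); print('bed',len(P),r)
    for nm,z in (('plate',.065),):
        m=(abs(W[...,2]-z)<.004)&(W[...,0]>.3)&(W[...,0]<.8)&(W[...,1]>.0)&(W[...,1]<.4); P=W[m]; print(nm,len(P),np.percentile(P,[1,99],axis=0).tolist())
E
```

```text
top orange 46 [0.5524 0.3174 0.1256] [[0.539, 0.303, 0.122], [0.56, 0.33, 0.129]]
top yellow 214 [0.2855 0.3027 0.1056] [[0.252, 0.132, 0.082], [0.645, 0.337, 0.232]]
top green 953 [0.6297 0.185  0.1623] [[0.622, 0.105, 0.103], [0.637, 0.267, 0.212]]
top red 204 [ 0.5191 -0.3053  0.071 ] [[0.254, -0.312, 0.055], [0.6, 0.334, 0.134]]
top blue 19 [0.4385 0.033  0.195 ] [[0.437, -0.025, 0.123], [0.554, 0.072, 0.2]]
top head 2975 ((544.4669189453125, 112.18009948730469), (217.5275115966797, 314.8564147949219), 1.3990439176559448) [0.5463 0.0069 0.2108]
bed 6459 ((595.9906005859375, 11.2520751953125), (1172.03173828125, 347.8287353515625), 86.6718521118164)
plate 1337 [[0.47391153991155904, 0.08075213220215621, 0.06154442336486038], [0.6235986098049989, 0.35444615313135425, 0.06887747729564792]]
side orange 74 [0.549  0.324  0.1239] [[0.54, 0.309, 0.121], [0.559, 0.333, 0.126]]
side yellow 309 [0.2714 0.3424 0.0955] [[0.251, 0.133, 0.078], [0.642, 0.356, 0.229]]
side green 1341 [0.6291 0.2069 0.1585] [[0.621, 0.116, 0.101], [0.637, 0.274, 0.212]]
side red 98 [0.2594 0.3353 0.1276] [[0.251, 0.321, 0.117], [0.269, 0.343, 0.131]]
side blue 182 [0.547  0.0718 0.1034] [[0.535, -0.016, 0.052], [0.576, 0.076, 0.126]]
side head 1465 ((545.0322875976562, 115.66397094726562), (215.5762481689453, 314.3250732421875), 0.8240571618080139) [0.5541 0.0231 0.2096]
bed 3444 ((618.1311645507812, 23.58642578125), (358.9523010253906, 1114.6826171875), 0.010155819356441498)
plate 1888 [[0.459640730831107, 0.03891553436745429, 0.06116996175261222], [0.6328285852441404, 0.36071208370617, 0.06875522785008072]]
```

```bash
python3 - <<'E'
from h import *
np.set_printoptions(precision=4,suppress=True)
for n in('top','side'):
    f=np.load(n+'0.npz'); W,im=f['W'],f['im']; d=pose(W,im)
    for k,z in (('head',.21),('bed',.025)):
        m=((abs(W[...,2]-z)<.007)&(W[...,0]>.38)&(W[...,0]<.72)&(W[...,1]<(.1 if k=='head' else .5))&(W[...,1]>-.4)).astype(np.uint8)
        if k=='bed': m=cv2.morphologyEx(m,cv2.MORPH_OPEN,np.ones((3,3)))
        _,L,st,_=cv2.connectedComponentsWithStats(m); 
        P=W[L==1+st[1:,4].argmax()]; r=cv2.minAreaRect(P[:,:2].astype(np.float32)*1000); print(n,k,len(P),np.array(r[0]),np.array(r[1]),r[2])
    R=d['red']; R=R[(R[:,1]<-.2)&(R[:,2]>.065)]
    if len(R)>5: print('red top',R.mean(0),R.min(0),R.max(0), 'slope dy/dx',np.polyfit(R[:,0],R[:,1],1)[0])
    G=d['green']; a=np.polyfit(G[:,1],G[:,0],1); A=np.c_[G[:,1:],np.ones(len(G))]; print('green x=ay+bz+c',np.linalg.lstsq(A,G[:,0],rcond=None)[0])
    Y=d['yellow']; Y=Y[Y[:,0]>.5]; print('yellow',Y.mean(0),Y.min(0),Y.max(0),np.polyfit(Y[:,1],Y[:,0],1)[0])
    O=d['orange'];O=O[O[:,2]>.122]; print('orange top',(O.min(0)+O.max(0))/2,np.ptp(O,0))
E
```

```text
top head 2893 [547.7509   6.1527] [100.5335 216.6337] 89.42256164550781
top bed 2123 [ 547.673 -172.542] [265.5862  83.3109] 89.6158447265625
red top [ 0.5433 -0.3082  0.0703] [ 0.4809 -0.3137  0.0651] [ 0.6065 -0.3039  0.0759] slope dy/dx -0.015399961397758701
green x=ay+bz+c [0.1878 0.0002 0.5955]
yellow [0.6407 0.2027 0.2285] [0.6368 0.104  0.2192] [0.6454 0.2721 0.2337] 0.008004065816590467
orange top [0.5492 0.3169 0.1261] [0.0217 0.029  0.0078]
side head 1346 [546.7449   8.8414] [103.0575 214.5824] 89.72933959960938
side bed 2339 [548.7772 162.4757] [424.0164 222.1648] 89.3731918334961
green x=ay+bz+c [0.0692 0.0932 0.6005]
yellow [0.6406 0.1992 0.2251] [ 0.6358 -0.1425  0.0621] [0.7659 0.2745 0.2298] -0.132353159359801
orange top [0.5497 0.3207 0.1241] [0.0207 0.0269 0.0039]
```

{"method": "jog_arm", "body": {
  "plan": [
    [0,0,0,0,0,-110,-1],
    [0,0,0,0,0,-110,-1],
    [0,0,-1.22,709,-576,-110,-1],
    [0,0,-1.22,709,-576,-110,-1],
    [0,0,-1.22,709,-576,-110,-1],
    [0,0,-1.22,709,-576,-110,-1],
    [0,0,-1.22,709,-576,-110,-1],
    [0,0,-1.22,709,-576,-110,-1],
    [0,0,-1.22,709,-576,-110,-1],
    [0,0,-1.22,709,-576,-110,-1],
    [0,0,-1.22,709,-576,-110,-1],
    [0,0,-1.22,709,-576,-110,-1]
  ]
}}

```text
time: 1.3
ee_pos: [0.4694, -0.1613, 0.328]
eef_rot: [0.711, 0.703, -0.0, 0.0]
ft_force: [0.8, -0.5, -0.1]
width: 0.0028
grip_force: 0.0
```

```bash
cat >> h.py <<'E'
from scipy.spatial.transform import Rotation as R
def to(p,ang=None):  # shift mm in tool axes to world p; turn so tool x points at ang, tool z down
    s=status.read_state(); r=R.from_quat(s['eef_rot']); d=r.inv().apply(np.array(p)-s['ee_pos'])*1000
    a=1.561 if ang is None else ang
    t=R.from_matrix(np.array([[np.cos(a),np.sin(a),0],[np.sin(a),-np.cos(a),0],[0,0,-1]]))
    print('turn',np.round((r.inv()*t).as_rotvec(),3),'shift',np.round(d,1))
E
python3 - <<'E'
from h import *
s=status.read_state(); print({k:np.round(s[k],3).tolist() for k in('time','joint_positions','ee_pos','eef_rot')})
to([.685,.19,.335])
f=np.load('top0.npz');W=f['W'];print(W[60:80:4,300])
E
```

```text
{'time': 1.3, 'joint_positions': [0.768, 0.041, -0.542, 1.589, 0.021, 1.518, 0.215], 'ee_pos': [0.469, -0.161, 0.328], 'eef_rot': [0.711, 0.703, -0.0, 0.0]}
turn [-0.     0.    -0.001] shift [353.7 211.6  -7.2]
[[ 1.32323826e+00 -3.55466097e-01 -5.77748183e-01]
 [ 1.31463882e+00 -3.58131795e-01 -6.04137293e-01]
 [ 1.31562754e+00 -3.63527102e-01 -6.49254652e-01]
 [ 1.30391256e+00 -3.65640170e-01 -6.72274394e-01]
 [ 9.33572144e-01 -2.66454167e-01  1.61612701e-04]]
```

{"method": "jog_arm", "body": {
  "plan": [
    [0,0,0,354,212,-7,-1],
    [0,0,0,354,212,-7,-1],
    [0,0,0,354,212,-7,-1],
    [0,0,0,354,212,-7,-1],
    [0,0,0,354,212,-7,-1],
    [0,0,0,354,212,-7,-1],
    [0,0,0,354,212,-7,-1],
    [0,0,0,354,212,-7,-1],
    [0,0,0,354,212,-7,-1],
    [0,0,0,354,212,-7,-1],
    [0,0,0,354,212,-7,-1]
  ]
}}

```text
time: 2.4
ee_pos: [0.6851, 0.1877, 0.3346]
eef_rot: [0.711, 0.703, -0.0, 0.0]
ft_force: [0.5, -1.2, 1.1]
width: 0.0005
grip_force: 0.0
```

```bash
python3 - <<'E'
from h import *
s=status.read_state(); print({k:np.round(s[k],3).tolist() for k in('time','joint_positions','ee_pos','ft_force')})
to([.685,.19,.18])
E
```

```text
{'time': 2.4, 'joint_positions': [0.043, 0.597, -0.703, 0.948, 0.376, 1.706, -0.528], 'ee_pos': [0.685, 0.188, 0.335], 'ft_force': [0.475, -1.168, 1.146]}
turn [-0.001  0.001 -0.002] shift [ 2.400e+00 -1.000e-01  1.546e+02]
```

{"method": "jog_arm", "body": {
  "plan": [
    [0,0,0,2,0,50,-1],
    [0,0,0,2,0,100,-1],
    [0,0,0,2,0,145,-1],
    [0,0,0,2,0,155,-1],
    [0,0,0,2,-10,155,-1],
    [0,0,0,2,-20,155,-1],
    [0,0,0,2,-30,155,-1],
    [0,0,0,2,-40,155,-1],
    [0,0,0,2,-50,155,-1],
    [0,0,0,2,-60,156,-1],
    [0,0,0,2,-75,158,-1],
    [0,0,0,2,-75,158,-1]
  ]
}}

```text
time: 3.6
ee_pos: [0.6085, 0.1913, 0.1772]
eef_rot: [0.711, 0.703, -0.001, 0.0]
ft_force: [-0.1, -0.9, -0.8]
width: -0.0
grip_force: 0.0
```

```bash
python3 - <<'E'
from h import *
s=status.read_state(); print({k:np.round(s[k],3).tolist() for k in('time','ee_pos','ft_force')})
c=camera('side'); save(c,'s1.png'); W=cloud(c); d=pose(W,c['image'])
for k in('yellow','orange','green'):
    Y=d[k]; Y=Y[Y[:,0]>.4]; print(k,len(Y),np.median(Y,0))
E
```

```text
{'time': 3.6, 'ee_pos': [0.609, 0.191, 0.177], 'ft_force': [-0.09, -0.855, -0.75]}
yellow 27 [0.57675892 0.23504473 0.22279508]
orange 67 [0.54890761 0.3225493  0.1239383 ]
green 472 [0.59784731 0.22474031 0.1609002 ]
```

View pics/s1.png

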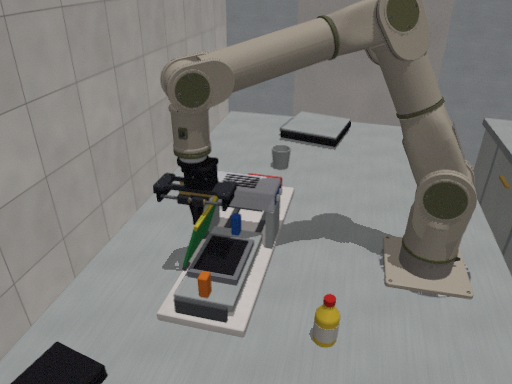

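The picture shows the closed fingers behind the green cover (edge near pixel (205,215)), which now leans about 70° towards the robot. The orange handle is unmoved at (205,284).

{"method": "jog_arm", "body": {
  "plan": [
    [0,0,0,0,-14,5,-1],
    [0,0,0,0,-29,13,-1],
    [0,0,0,0,-40,23,-1],
    [0,0,0,0,-51,35,-1],
    [0,0,0,0,-57,45,-1],
    [0,0,0,0,-62,56,-1],
    [0,0,0,0,-65,66,-1],
    [0,0,0,0,-67,74,-1],
    [0,0,0,0,-67,79,-1],
    [0,0,0,0,-67,81,-1],
    [0,0,0,0,-67,81,-1]
  ]
}}

```text
time: 4.75
ee_pos: [0.5429, 0.1931, 0.0982]
eef_rot: [0.711, 0.703, -0.0, 0.0]
ft_force: [-12.6, -3.3, 27.7]
width: 0.0007
grip_force: 13.8
```

```bash
python3 - <<'E'
from h import *
s=status.read_state(); print({k:np.round(s[k],3).tolist() for k in('time','ee_pos','ft_force')})
c=camera('side'); W=cloud(c); d=pose(W,c['image'])
for k in('yellow','orange','green'):
    Y=d[k]; Y=Y[Y[:,0]>.4]; print(k,len(Y),np.median(Y,0),np.percentile(Y,[3,97],axis=0))
G=d['green']; print('n', np.linalg.lstsq(np.c_[G[:,:2],np.ones(len(G))],G[:,2],rcond=None)[0])
E
```

```text
{'time': 4.75, 'ee_pos': [0.543, 0.193, 0.098], 'ft_force': [-12.644, -3.29, 27.653]}
yellow 132 [0.48486296 0.2228832  0.09716871] [[0.47998355 0.14107057 0.0948509 ]
 [0.48990042 0.27541102 0.09977993]]
orange 71 [0.54871148 0.3242031  0.12360606] [[0.53958556 0.3084847  0.1211557 ]
 [0.55940118 0.33476322 0.12597054]]
green 1614 [0.54543168 0.21749027 0.09722959] [[0.49613412 0.13178692 0.09423428]
 [0.6098047  0.27482143 0.11154946]]
n [-0.06732509 -0.01828095  0.14115034]
```

{"method": "jog_arm", "body": {
  "plan": [
    [0,0,0,0,0,-40,-1],
    [0,0,0,0,0,-80,-1],
    [0,0,0,40,5,-80,1],
    [0,0,0,85,5,-80,1],
    [0,0,0,127,5,-80,1],
    [0,0,0,127,5,-80,1],
    [0,0,0,127,5,-80,1]
  ]
}}

```text
time: 5.5
ee_pos: [0.5493, 0.32, 0.1753]
eef_rot: [0.711, 0.704, -0.0, -0.0]
ft_force: [0.3, -0.6, -1.0]
width: 0.0328
grip_force: 0.0
```

```bash
python3 - <<'E'
from h import *
to([.549,.320,.089]); print(status.read_state()['width'])
for n in('side','top'):
    c=camera(n); save(c,n+'2.png'); d=pose(cloud(c),c['image'])
    for k in('yellow','green','orange'):
        G=d[k]; G=G[G[:,0]>.4]; 
        if len(G)>5: print(n,k,len(G),np.median(G,0))
        if k=='green': 
            H=G[G[:,2]<.105]; print(np.linalg.lstsq(np.c_[H[:,:2],np.ones(len(H))],H[:,2],rcond=None)[0])
E
```

```text
turn [-0.001  0.     0.   ] shift [-0.  -0.2 86.3]
0.03275718778023118
side yellow 144 [0.48506273 0.20694847 0.09762983]
side green 1478 [0.54019243 0.22926946 0.09739144]
[-0.01230202 -0.03109644  0.11043531]
top yellow 128 [0.48497751 0.16743898 0.09921884]
top green 2185 [0.55286872 0.18768604 0.09883375]
[-0.03373745 -0.02440265  0.12183732]
top orange 32 [0.55392982 0.31643807 0.12552436]
```

View pics/side2.png

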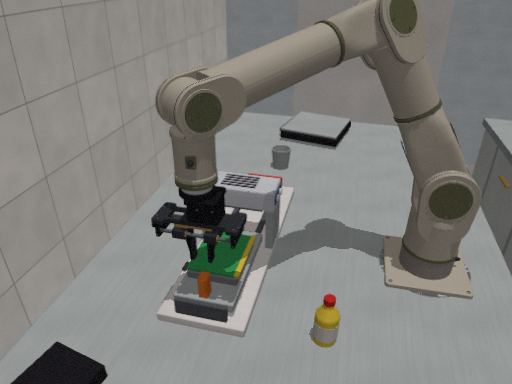

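The cover lies flat (green near pixel (220,255)). The gripper is above the orange handle (205,284) and half open.

{"method": "jog_arm", "body": {
  "plan": [
    [0,0,0,0,0,0,1],
    [0,0,0,0,0,0,1],
    [0,0,0,0,0,0,1],
    [0,0,0,0,0,30,1],
    [0,0,0,0,0,60,1],
    [0,0,0,0,0,86,1],
    [0,0,0,0,0,86,1],
    [0,0,0,0,0,86,-1],
    [0,0,0,0,0,86,-1],
    [0,0,0,0,0,86,-1],
    [0,0,0,0,0,86,-1],
    [0,0,0,0,0,86,-1]
  ],
  "squeeze": 30
}}

```text
time: 6.8
ee_pos: [0.55, 0.319, 0.0906]
eef_rot: [0.711, 0.703, 0.0, 0.0]
ft_force: [0.1, -0.2, -0.2]
width: 0.0548
grip_force: 0.0
```

{"method": "jog_arm", "body": {
  "plan": [
    [0,0,0,0,0,0,-1],
    [0,0,0,0,0,0,-1],
    [0,0,0,0,0,0,-1],
    [0,0,0,0,0,0,-1],
    [0,0,0,0,0,0,-1]
  ]
}}

```text
time: 7.3
ee_pos: [0.5504, 0.3188, 0.09]
eef_rot: [0.711, 0.703, 0.0, 0.0]
ft_force: [5.2, 0.5, -1.8]
width: 0.0239
grip_force: 30.0
```

{"method": "jog_arm", "body": {
  "plan": [
    [0,0,0,-10,0,0,-1],
    [0,0,0,-30,0,0,-1],
    [0,0,0,-50,0,0,-1],
    [0,0,0,-70,0,0,-1],
    [0,0,0,-90,0,0,-1],
    [0,0,0,-110,0,0,-1],
    [0,0,0,-130,0,0,-1],
    [0,0,0,-150,0,0,-1],
    [0,0,0,-170,0,0,-1],
    [0,0,0,-182,0,0,-1],
    [0,0,0,-190,0,0,-1],
    [0,0,0,-190,0,0,-1]
  ]
}}

```text
time: 8.5
ee_pos: [0.549, 0.1269, 0.09]
eef_rot: [0.712, 0.702, 0.001, 0.001]
ft_force: [9.9, -3.8, -6.5]
width: 0.0238
grip_force: 30.1
```

{"method": "jog_arm", "body": {
  "plan": [
    [0,0,0,0,0,0,1],
    [0,0,0,0,0,0,1],
    [0,0,0,0,0,0,1],
    [0,0,0,0,0,0,1],
    [0,0,0,0,0,0,1],
    [0,0,0,0,0,0,1],
    [0,0,0,0,0,-40,1],
    [0,0,0,0,0,-90,1],
    [0,0,0,0,0,-140,1],
    [0,0,0,0,0,-190,1],
    [0,0,0,0,0,-210,1],
    [0,0,0,0,0,-210,1]
  ]
}}

```text
time: 9.7
ee_pos: [0.5486, 0.1297, 0.3036]
eef_rot: [0.711, 0.703, 0.002, 0.002]
ft_force: [0.4, 0.0, -1.0]
width: 0.0869
grip_force: 0.0
```

```bash
python3 - <<'E'
from h import *
for n in('side','top'):
    c=camera(n); save(c,n+'3.png'); d=pose(cloud(c),c['image'])
    for k in('yellow','orange','blue'):
        G=d[k]; G=G[(G[:,0]>.4)&(G[:,2]>(.085 if k=='yellow' else .12))]
        if k=='blue': G=G[(G[:,1]<-.07)]
        if len(G)>5: print(n,k,len(G),np.median(G,0),(G.min(0)+G.max(0))/2)
to([.546,-.133,.30])
E
```

```text
side yellow 55 [0.48457393 0.04183102 0.0973878 ] [0.48458925 0.0318549  0.0976042 ]
side orange 32 [0.54691787 0.13520824 0.12383199] [0.54728821 0.13441902 0.12316468]
top yellow 35 [ 0.4831138  -0.04867236  0.09884963] [ 0.48425359 -0.00148073  0.09811009]
top orange 39 [0.54955999 0.12661372 0.12611681] [0.5485414  0.1269076  0.12504183]
top blue 74 [ 0.54558106 -0.13261339  0.12504309] [ 0.54580618 -0.13132573  0.12508917]
turn [-0.     0.    -0.002] shift [-261.9    1.8   -0.4]
```

View pics/top3.png

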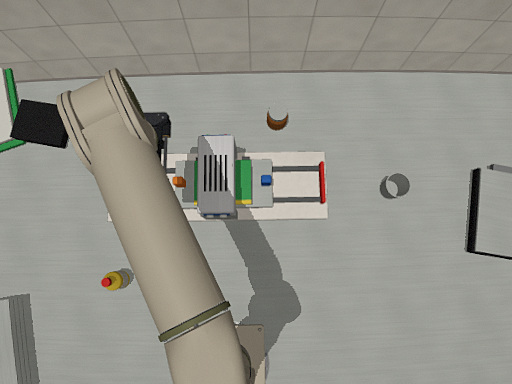

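The blue handle has come out at pixel (266,180). The orange handle is at (179,182), with the cover flat under the head and the jar and cup unmoved.

{"method": "jog_arm", "body": {
  "plan": [
    [0,0,0,-45,0,0,1],
    [0,0,0,-95,0,0,1],
    [0,0,0,-145,1,0,1],
    [0,0,0,-195,1,0,1],
    [0,0,0,-245,1,0,1],
    [0,0,0,-262,1,0,1],
    [0,0,0,-262,1,0,1],
    [0,0,0,-262,1,0,1]
  ]
}}

```text
time: 10.6
ee_pos: [0.545, -0.1321, 0.2988]
eef_rot: [0.711, 0.703, -0.0, -0.001]
ft_force: [-0.9, 1.1, -1.0]
width: 0.0869
grip_force: 0.0
```

```bash
python3 - <<'E'
from h import *
to([.5455,-.132,.090])
E
```

```text
turn [-0.002 -0.001 -0.002] shift [-2.000e-01  9.000e-01  2.088e+02]
```

{"method": "jog_arm", "body": {
  "plan": [
    [0,0,0,0,1,40,1],
    [0,0,0,0,1,85,1],
    [0,0,0,0,1,130,1],
    [0,0,0,0,1,170,1],
    [0,0,0,0,1,195,1],
    [0,0,0,0,1,209,1],
    [0,0,0,0,1,209,1],
    [0,0,0,0,1,209,-1],
    [0,0,0,0,1,209,-1],
    [0,0,0,0,1,209,-1],
    [0,0,0,0,1,209,-1],
    [0,0,0,0,1,209,-1]
  ]
}}

```text
time: 11.8
ee_pos: [0.5466, -0.1332, 0.0915]
eef_rot: [0.711, 0.703, 0.0, 0.0]
ft_force: [0.6, -0.2, 0.0]
width: 0.0548
grip_force: 0.0
```

{"method": "jog_arm", "body": {
  "plan": [
    [0,0,0,0,0,0,-1],
    [0,0,0,0,0,0,-1],
    [0,0,0,0,0,0,-1],
    [0,0,0,0,0,0,-1],
    [0,0,0,0,0,0,-1],
    [0,0,0,0,0,0,-1]
  ]
}}

```text
time: 12.4
ee_pos: [0.5471, -0.1331, 0.0911]
eef_rot: [0.711, 0.703, 0.001, 0.001]
ft_force: [4.3, -0.5, -3.6]
width: 0.0235
grip_force: 30.0
```

{"method": "jog_arm", "body": {
  "plan": [
    [0,0,0,-10,0,0,-1],
    [0,0,0,-28,0,0,-1],
    [0,0,0,-48,0,0,-1],
    [0,0,0,-68,0,0,-1],
    [0,0,0,-88,0,0,-1],
    [0,0,0,-105,0,0,-1],
    [0,0,0,-118,0,0,-1],
    [0,0,0,-128,0,0,-1],
    [0,0,0,-134,0,0,-1],
    [0,0,0,-138,0,0,-1],
    [0,0,0,-140,0,0,-1],
    [0,0,0,-140,0,0,-1]
  ]
}}

```text
time: 13.6
ee_pos: [0.5461, -0.2721, 0.0911]
eef_rot: [0.711, 0.703, 0.001, 0.001]
ft_force: [7.5, 1.2, -3.2]
width: 0.024
grip_force: 30.0
```

{"method": "jog_arm", "body": {
  "plan": [
    [0,0,0,-2,0,0,-1],
    [0,0,0,-4,0,0,-1],
    [0,0,0,-6,0,0,-1],
    [0,0,0,-8,0,0,-1],
    [0,0,0,-10,0,0,-1],
    [0,0,0,-10,0,0,-1]
  ]
}}

```text
time: 14.2
ee_pos: [0.5461, -0.2818, 0.0911]
eef_rot: [0.711, 0.703, 0.001, 0.0]
ft_force: [6.4, 2.8, -2.9]
width: 0.024
grip_force: 30.0
```

{"method": "jog_arm", "body": {
  "plan": [
    [0,0,0,-1,0,0,-1],
    [0,0,0,-2,0,0,-1],
    [0,0,0,-3,0,0,-1],
    [0,0,0,-4,0,0,-1],
    [0,0,0,-5,0,0,-1],
    [0,0,0,-5,0,0,-1]
  ]
}}

```text
time: 14.8
ee_pos: [0.546, -0.2844, 0.0911]
eef_rot: [0.71, 0.704, 0.002, -0.001]
ft_force: [3.6, 10.8, 0.5]
width: 0.0238
grip_force: 30.0
```

{"method": "jog_arm", "body": {
  "plan": [
    [0,0,0,-2,0,0,-1],
    [0,0,0,-4,0,0,-1],
    [0,0,0,-4,0,0,-1]
  ]
}}

```text
time: 15.1
ee_pos: [0.546, -0.2845, 0.091]
eef_rot: [0.709, 0.705, 0.003, -0.003]
ft_force: [-0.8, 21.0, 6.3]
width: 0.0237
grip_force: 30.0
```

Firmly against the stop, so relax the push, release and rise.

{"method": "jog_arm", "body": {
  "plan": [
    [0,0,0,4,0,0,-1],
    [0,0,0,6,0,0,-1],
    [0,0,0,6,0,0,1],
    [0,0,0,6,0,0,1],
    [0,0,0,6,0,0,1],
    [0,0,0,6,0,0,1],
    [0,0,0,6,0,0,1],
    [0,0,0,6,0,0,1],
    [0,0,0,6,0,-40,1],
    [0,0,0,6,0,-90,1],
    [0,0,0,6,0,-140,1],
    [0,0,0,6,0,-180,1]
  ]
}}

```text
time: 16.3
ee_pos: [0.5447, -0.286, 0.2743]
eef_rot: [0.711, 0.703, 0.0, 0.001]
ft_force: [1.5, -0.5, 0.0]
width: 0.0863
grip_force: 0.0
```

{"method": "jog_arm", "body": {
  "plan": [
    [0,0,0,0,-40,-10,1],
    [0,0,0,0,-60,-10,1],
    [0,0,0,0,-60,-10,1]
  ]
}}

```text
time: 16.6
ee_pos: [0.4826, -0.2864, 0.2821]
eef_rot: [0.712, 0.702, -0.001, 0.001]
ft_force: [0.1, -0.8, -0.3]
width: 0.0872
grip_force: 0.0
```

```bash
python3 - <<'E'
from h import *
s=status.read_state(); print(s['time'],s['ee_pos'],s['ft_force'])
W0=np.load('top0.npz')['W']
for n in('side','top'):
    c=camera(n); save(c,n+'4.png'); W=cloud(c); d=pose(W,c['image'])
    for k in('yellow','green','red','blue'):
        G=d[k]; G=G[(G[:,0]>.4)&(G[:,1]<.2)&(G[:,2]<.14)&(G[:,2]>dict(blue=.12,red=.066).get(k,.085))]
        if len(G)>5: print(n,k,len(G),np.median(G,0),(G.min(0)+G.max(0))/2)
E
```

```text
16.6 [ 0.48259171 -0.2863943   0.2821208 ] [ 0.13386995 -0.7971411  -0.25449931]
side blue 19 [ 0.54313355 -0.27458154  0.12386283] [ 0.54326917 -0.27555715  0.1237393 ]
top yellow 95 [ 0.48099754 -0.15538901  0.09883281] [ 0.48249341 -0.15393754  0.09898575]
top green 2181 [ 0.54995645 -0.15302754  0.09872033] [ 0.55159227 -0.15354388  0.09714257]
top red 58 [ 0.53340513 -0.30704878  0.0699376 ] [ 0.54044857 -0.30776557  0.07070852]
top blue 68 [ 0.54418715 -0.2822852   0.12508974] [ 0.54337331 -0.2824276   0.12446149]
```

View pics/top4.png

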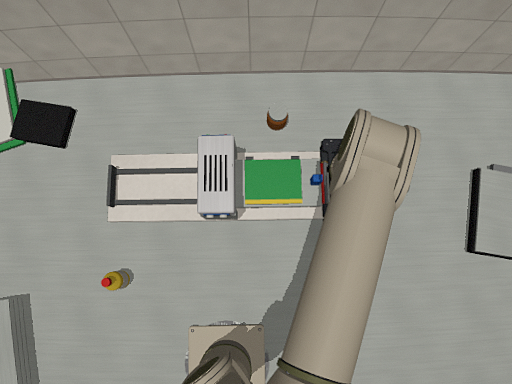

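View pics/side4.png

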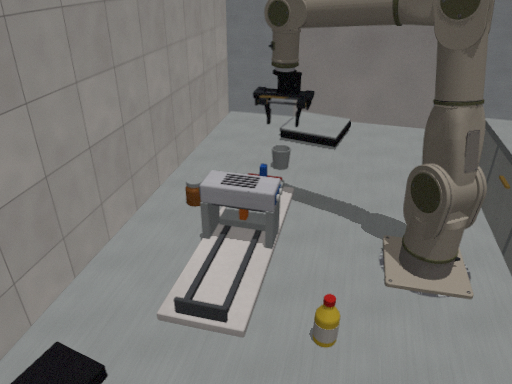

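The carriage is home: blue handle at top pixel (316,180), against the red stop. The cover is flat at (273,180), the gripper is clear, and the bottle, jar and cup stand where they began.

```bash
python3 -c "
from bench import order
print(order.close_job())"
```

```text
the job is handed in; nothing more can be done
None
```

I folded the cover flat on the loading side, slid the carriage home against the red stop and handed the job in at about 17 s; the final pictures show the cover closed and the bottle, jar and cup where they began, but no verdict came back.

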